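Stock the supply locker and latch its door

ROBOT

A 6-joint arm with a two-finger parallel gripper is mounted at the origin on the work surface. World frame = base frame: x ahead of the robot, y to its left, z up, the work surface at z = 0. Lengths are in m, angles in rad, forces in N, time in s.
With the tool pointing down it reaches from about 0.275 to 0.75 m from the base axis. Payload 10.2 kg.
Tool frame: the origin (TCP) lies between the finger pads; the fingertips stand 19 mm ahead of it and the grasp point (between the pads) is the TCP; z points along the fingers, y is the direction in which the jaws open and shut (so a half turn about z gives the same grasp; the last joint's range is limited). The gripper opens to 88 mm and grips with 3 to 60 N. Pads are 18 mm wide; open, the fingers measure 123 mm over their backs; the gripper's body (75 mm by 187 mm) begins 45 mm behind the grasp point.
Start: joints at [1.064, 0.313, 1.498, -0, 1.331, -0.223], TCP at [0.147, 0.504, 0.258] pointing down, gripper open.
Joint ranges: [-2.94, 2.94], [-0.97, 2.17], [0.19, 2.56], [-1.23, 4.37], [0.02, 3.11], [-2.88, 2.88]. Speed limits (rad/s): [2.39, 2.39, 3.01, 3.14, 3.14, 3.14].

INTERFACE

Orientations are given as a unit quaternion [w, x, y, z].
In Python, from plant import * gives the robot as it stands. The module is installed in compiled form; this text tells all that it offers.
- The arm moves only by the shell command python3 -m crank 'ROWS' [FORCE]. ROWS is JSON, a list of rows, each a list of 7 numbers: the shift along the tool's x, y, z in m, then the turn, a rotation vector about the tool's x, y, z in rad, then the closure, from -1 (fully open) to 1 (shut). A call has 1 to 12 rows; each row is the pose to reach, as a shift and turn from the pose commanded when the call began, along the tool's axes at that moment; what a row does not reach only later rows make up. A row lasts 1/10 s, in which the tool goes at most 50 mm and 8.59 degrees, less where a joint would pass 70% of its speed; a pose out of reach is approached as far as the arm can. A call with a gripper value outside its range is refused whole. The fingers move at their own pace and stop on an object; FORCE is the grip in N (left out, the last holds). Time passes only in rows, so rows that repeat a pose let the fingers close. It gives the time, the measured TCP pose, the force and the opening at its end, in the units of the state.
- get_state(): the state, without advancing time (a new reading comes with each control period).
- snapshot(name): name is "side" or "top"; returns a dict with "frame" (480x640x3 uint8, red, green, blue), "z_map" (480x640 float32, m along the optical axis (not along the pixel's ray), 0 where there is no reading), "K" (3x3 intrinsics, pixels), "cam_to_world" (4x4, takes a point from camera to world coordinates). Camera axes: x right, y down, z forward; pixel columns grow to the right and rows downward; lengths in m; the calibration is good to about 2 mm. A picture is of the moment at which its call begins.
- close_job(): hands the job in, once; it reports no verdict.
The state is a dict: "clock": time; "joints": joint angles; "dq": joint speeds; "joint_torque": joint torques, N m; "ee_pos": TCP position; "ee_rot": TCP orientation; "contact_force": force on the tool from outside, world axes, zero at the start; "torque": the same for the moment, N m; "gripper_width": opening from 0.0 (shut) to 1.0 (fully open).
Only numpy, scipy, OpenCV 4.12 (cv2) and the standard library are available. Lean on these libraries where they do the work, as an engineer would, in place of code of your own. Each camera call takes 0.05 s, during which the arm holds its last target. There are 200 camera calls.

TASK

Put the cardboard carton and the white canister away in the open-topped supply locker, standing upright on its floor: the carton in the wide bay, the canister in the narrow one. Then push the locker's door shut until its sprung tongue snaps in behind the strike pin and holds. Leave the pump bottle, the spray can and the mask box where they stand.

Things in the scene. Friction and masses are not known exactly. Their poses are not given: they have to be found in the camera images.
- locker: Fixed grey steel locker without a roof, 160 deep (x), 230 wide (y), walls 85 high and 8 thick, floor 6 thick (mm). Origin: centre of its underside, on the table; +x points to its back wall, -x out of the doorway. Inside: x -80 (doorway) to +72, y -107 to +107; a 6 mm divider 70 high at y -14 parts it into a wide bay (+y side, 118 wide) and a narrow bay (90 wide).
- strike_pin (a point): Top of the fixed upright steel strike pin, 8 mm in diameter, at locker x -103, y -97, 134 mm above the table. It stands on the latch post at the doorway's -y end (locker x -115 to -80, y -115 to -93, 108 high).
- wide_bay (a point): Centre of the wide bay's floor, on the floor's upper face (6 mm above the table), axes as the locker's
- narrow_bay (a point): Centre of the narrow bay's floor, on the floor's upper face, axes as the locker's
- door (a joint): Door angle, rad: 0 shut, grows as it opens outwards (clockwise from above), to 1.35. Upright hinge at locker x -88, y +111 mm. Panel 12 mm thick (mid-plane on the hinge axis), 200 mm from hinge to free edge, 8 to 108 mm above the table; shut, it lies along the locker's -y from the hinge, across the doorway. Slight hinge friction: it stays where it is left.
- door_hinge (a point): On the hinge axis, 108 mm above the table. It turns with the door: its -y axis points along the door to the free edge, its -x axis out of the door's outer face.
- push_plate (a point): Centre of the aluminium push plate (70 x 60 mm) on the door's outer face, 150 mm from the hinge axis, 65 mm above the table, 8 mm out from the panel's mid-plane; axes turn with the door (-x points out of the outer face, the push is along +x)
- tongue (a joint): How far the latch tongue is pushed back, m: 0 fully out, 0.014 fully in. A sloped steel wedge, 16 mm out of the door's free edge, in a case on its top edge (62 mm long, top at 128 mm). It meets the pin at about 0.12 rad, is pushed back 11 mm (spring 2 to 5 N; up to 12 N of push at the plate) and snaps out behind it below 0.012 rad; the door then rests at 0 to 0.013. Pushed less: unlatched.
- carton: Brown cardboard carton of gloves with white labels, 62 (x) x 100 (y) x 122 (z) mm, about 0.25 kg, standing loose on the table. Origin: centre of its underside, z up.
- canister: Plain white round plastic canister of wipes, 64 mm in diameter, 124 mm high, with a narrow groove near the top, about 0.25 kg, standing loose on the table. Origin: centre of its underside, z up. Either the carton or the canister stands in the door's way at the start, the other one apart on the table's right side.
- pump_bottle: Clear pump bottle with a white pump head, 68 mm in diameter, 195 mm high; bystander. Origin: centre of its underside.
- spray_can: White spray can, 54 mm in diameter, 185 mm high with a narrower cap; bystander close behind the locker's back wall. Origin: centre of its underside.
- mask_box: White mask box with a green band, 190 (x) x 95 (y) x 80 mm, lying flat; bystander. Origin: centre of its underside.
Not all that is in view belongs to the job. Of the things that look like the canister, the larger one is meant.

How it is judged:
On the way, in this order (a step that is already met when the one before it is completed fails the run):
1. the carton stands upright in the wide bay and the canister in the narrow bay, the door still open (x of carton in the frame of wide_bay between -0.05 and 0.05 m and y of carton in the frame of wide_bay between -0.035 and 0.035 m and z of carton in the frame of wide_bay between -0.006 and 0.006 m and angle between each of carton, canister's own z axis and vertical below 0.1 rad and x of canister in the frame of narrow_bay between -0.05 and 0.05 m and y of canister in the frame of narrow_bay between -0.02 and 0.02 m and z of canister in the frame of narrow_bay between -0.006 and 0.006 m and value of joint door above 0.15 rad), for 0.2 s.
2. the door is shut and its tongue has sprung out behind the strike pin (value of joint door below 0.03 rad and value of joint tongue below 0.004 m), for 0.2 s.
At the end, for the whole second after the job is handed in: Carton upright (0.1 rad) on the wide bay's floor, centre within 50 mm of the bay's in depth, 35 mm across; canister likewise in the narrow bay (50, 20 mm); both at rest. Door shut to under 0.03 rad, still, tongue out to within 4 mm (all of step 2 and x of carton in the frame of wide_bay between -0.05 and 0.05 m and y of carton in the frame of wide_bay between -0.035 and 0.035 m and z of carton in the frame of wide_bay between -0.006 and 0.006 m and angle between each of carton, canister's own z axis and vertical below 0.1 rad and x of canister in the frame of narrow_bay between -0.05 and 0.05 m and y of canister in the frame of narrow_bay between -0.02 and 0.02 m and z of canister in the frame of narrow_bay between -0.006 and 0.006 m and linear speed of each of carton, canister below 0.02 m/s and velocity of joint door between -0.05 and 0.05 rad/s); the robot touches nothing.
It fails at once if the pump bottle is moved more than 30 mm or tipped over 0.2 rad (distance of pump_bottle from where it was at the start of the episode above 0.03 m or angle between pump_bottle's own z axis and vertical above 0.2 rad).
It fails at once if the spray can is moved more than 30 mm or tipped over 0.2 rad (distance of spray_can from where it was at the start of the episode above 0.03 m or angle between spray_can's own z axis and vertical above 0.2 rad).
It fails at once if the mask box is moved more than 30 mm or tipped over 0.2 rad (distance of mask_box from where it was at the start of the episode above 0.03 m or angle between mask_box's own z axis and vertical above 0.2 rad).
It also fails if it takes over 67 s, if anything falls off the work surface, if the arm or the gripper's body presses on something with over 40 N, if the wrist force passes 120 N, or if a joint passes its speed limit or range.

## Working session

There is one attempt and no reset: what is moved stays moved. The work goes in short steps, Python scripts to look and compute and a shell command to move; the robot and the scene stay as the last step left them, time stands still between calls to the robot, and variables do not carry over. Pictures are saved under pics/ and viewed, about 8 in all and at most 12, crops included, and the job is handed in when it is done.

```bash
mkdir -p pics; cat > h.py <<'E'
import numpy as np, cv2
from plant import *
def pts(s):
    z=s["z_map"];K=s["K"];v,u=np.mgrid[0:480,0:640]
    P=np.stack([(u-K[0,2])/K[0,0]*z,(v-K[1,2])/K[1,1]*z,z],-1)
    T=s["cam_to_world"];W=P@T[:3,:3].T+T[:3,3];W[z<=0]=np.nan
    return W
def save(s,n):cv2.imwrite(f"pics/{n}.png",cv2.cvtColor(s["frame"],cv2.COLOR_RGB2BGR))
E
python3 - <<'E'
from h import *
for n in("top","side"):
    s=snapshot(n);save(s,n+"0");np.savez(f"{n}0.npz",**s);print(n,s["cam_to_world"].round(3).tolist(),s["K"].round(1).tolist())
print(get_state())
E
```

```text
top [[0.139, -0.968, 0.211, 0.367], [-0.99, -0.136, 0.026, -0.104], [0.003, -0.213, -0.977, 1.221], [0.0, 0.0, 0.0, 1.0]] [[464.2, 0.0, 321.6], [0.0, 464.2, 239.0], [0.0, 0.0, 1.0]]
side [[0.924, -0.219, 0.314, 0.264], [-0.383, -0.502, 0.775, -0.958], [-0.012, -0.836, -0.548, 0.733], [0.0, 0.0, 0.0, 1.0]] [[442.6, 0.0, 320.9], [0.0, 442.6, 234.5], [0.0, 0.0, 1.0]]
{'clock': 0.1, 'joints': array([ 1.06358120e+00,  3.13362346e-01,  1.49836093e+00,  2.60655565e-05,
        1.33099577e+00, -2.23403913e-01]), 'dq': array([ 0.00141455, -0.00202626, -0.00173647,  0.00038932, -0.00148584,
        0.00108656]), 'joint_torque': array([ 3.93692055e-03, -4.02805853e+01, -2.52645546e+01,  6.96431519e-02,
        3.42209218e-02, -7.96187692e-05]), 'ee_pos': array([0.14691728, 0.50381651, 0.25723457]), 'ee_rot': array([-2.13019733e-04,  1.41432872e-01,  9.89947688e-01, -5.21514879e-04]), 'contact_force': array([-0.04305298,  0.24092188, -0.53116213]), 'torque': array([ 0.0452781 , -0.01868019, -0.00058848]), 'gripper_width': 0.997838124002238}
```

View pics/top0.png

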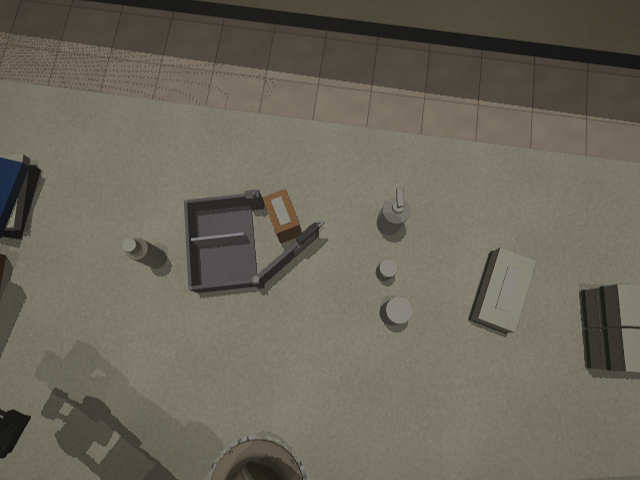

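View pics/side0.png

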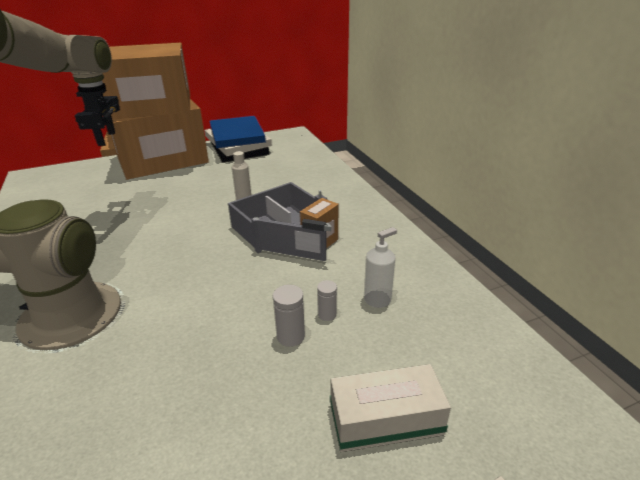

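Candidates for the canister in the top view are the large white cylinder (398,311), a smaller look-alike (388,269), the spray can (135,246) and the pump bottle (396,212). By the description it is the larger one at (398,311). The carton (282,213) stands in the door's way, and the locker is at about (225,243).

```bash
cat > meas.py <<'E'
from h import *
def blob(W,seed,lo,hi,r):
    m=(W[...,2]>lo)&(W[...,2]<hi)
    n,l=cv2.connectedComponents(m.astype(np.uint8))
    k=l[seed[1],seed[0]]
    return (l==k) if k else None
def rect(W,m):
    p=W[m][:,:2]; (c,s,a)=cv2.minAreaRect((p*1000).astype(np.float32))
    return np.round(c,1),np.round(s,1),round(a,1),np.nanmedian(W[m][:,2]).round(4),len(p)
E
python3 - <<'E'
from meas import *
s=dict(np.load("top0.npz"));W=pts(s)
for n,sd,lo,hi in [("can",(398,308),.11,.135),("small",(388,267),.06,.15),("carton",(282,205),.114,.13),("mask",(508,285),.07,.09),("pump",(396,212),.08,.25),("spray",(133,245),.1,.25),("table",(320,380),-.02,.02)]:
    m=blob(W,sd,lo,hi,0); print(n,W[sd[1],sd[0]].round(3), rect(W,m) if m is not None and n!="table" else "")
m=(W[...,2]>.075)&(W[...,2]<.093);m[:,:180]=0;m[:,262:]=0;m[:185]=0;m[295:]=0
print("walls",rect(W,m))
# outlines of the locker interior/walls
d=(W[...,2]>.100)&(W[...,2]<.115);d[:,:255]=0;d[:,330:]=0;d[:225]=0;d[290:]=0
print("door",rect(W,d))
t=(W[...,2]>.117)&(W[...,2]<.14);t[:,:295]=0;t[:,330:]=0;t[:215]=0;t[245:]=0
print("case",rect(W,t))
vis=cv2.cvtColor(s["frame"],cv2.COLOR_RGB2BGR)
vis[m]=(0,255,0);vis[d]=(0,0,255);vis[t]=(255,0,0)
c=vis[180:330,170:430];cv2.imwrite("pics/crop1.png",cv2.resize(c,None,fx=3,fy=3,interpolation=0))
E
```

```text
can [ 0.465 -0.275  0.122] (array([ 459.9, -277.1]), array([62.2, 62.6]), 53.2, np.float64(0.1232), 596)
small [ 0.565 -0.246  0.083] (array([ 561.4, -245. ]), array([43.4, 42.4]), 4.1, np.float64(0.0857), 278)
carton [0.675 0.034 0.123] (array([659.6,  35.2]), array([101. ,  61.9]), 29.6, np.float64(0.1214), 994)
mask [ 0.562 -0.544  0.08 ] (array([ 552.6, -543.3]), array([ 96.8, 191. ]), 77.1, np.float64(0.0791), 3035)
pump [ 0.686 -0.241  0.159] (array([ 697.2, -243.9]), array([66.8, 65.7]), 37.3, np.float64(0.1385), 787)
spray [0.518 0.348 0.182] (array([514.3, 352.4]), array([45.7, 53.2]), 70.7, np.float64(0.1485), 585)
table [ 0.269 -0.118 -0.005] 
walls (array([575.2, 170.6]), array([237.2, 195.3]), 12.1, np.float64(0.0837), 887)
door (array([575.8,  20.5]), array([ 59.8, 216.9]), 50.5, np.float64(0.1068), 364)
case (array([618.4, -33.9]), array([71.8, 66.9]), 84.4, np.float64(0.1261), 270)
```

View pics/crop1.png

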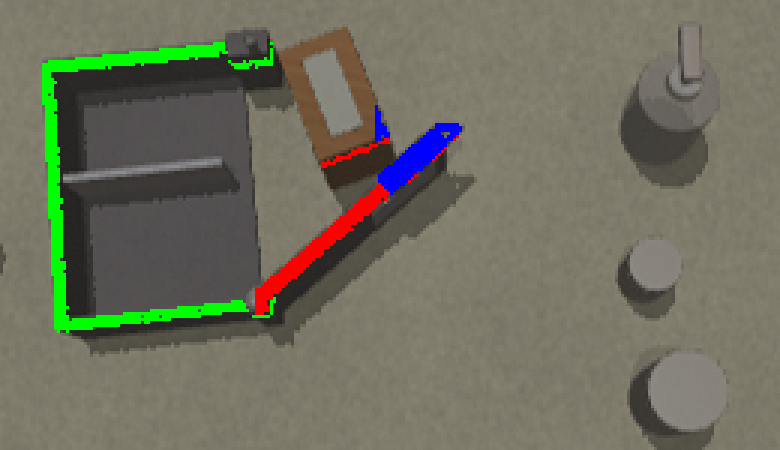

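The crop confirms the choice: the canister is the 62 mm wide, 123 mm high cylinder at (398,311), and the look-alike is only 43 mm wide. Next I fit the locker frame.

```bash
python3 - <<'E'
from meas import *
s=dict(np.load("top0.npz"));W=pts(s)
m=(W[...,2]>.078)&(W[...,2]<.09)
def line(u0,u1,v0,v1,mm=m):
    k=np.zeros_like(mm);k[v0:v1,u0:u1]=1;p=W[mm&k][:,:2].astype(np.float32)
    vx,vy,x,y=cv2.fitLine(p,cv2.DIST_HUBER,0,.01,.01).ravel();return np.array([vx,vy]),np.array([x,y]),len(p)
B=line(183,194,215,285);S=line(200,248,283,296);N=line(197,240,192,206)
for l in(B,S,N):print(np.degrees(np.arctan2(l[0][1],l[0][0])).round(1),l)
ux=np.mean([l[0]*np.sign(l[0][1]) for l in(S,N)],0);a=[np.arctan2(*(l[0]*np.sign(l[0][1]))[::-1]) for l in(S,N)]
b=np.arctan2(*(B[0]*np.sign(-B[0][0]))[::-1])-np.pi/2
b=(b+np.pi)%(2*np.pi)-np.pi
print(np.degrees(a),np.degrees(b))
th=np.mean([*a,b]);ex=np.array([np.cos(th),np.sin(th)]);ey=np.array([-ex[1],ex[0]])
xo=B[1]@ex-.076; print("width",S[1]@ey-N[1]@ey)
yo=(S[1]@ey+N[1]@ey)/2
O=xo*ex+yo*ey;L=lambda x,y:(O+x*ex+y*ey).round(4)
print("yaw",np.degrees(th),"O",O,"wide",L(-.004,.048),"narrow",L(-.004,-.062),"pin",L(-.103,-.097),"hinge",L(-.088,.111))
np.savez("loc.npz",O=O,th=th)
p=lambda w:((np.array(w)-O)@np.c_[ex,ey]).round(3)
print("carton,spray in L",p([.6596,.0352]),p([.5143,.3524]))
d=(W[...,2]>.100)&(W[...,2]<.112)
D=line(262,300,235,284,d);h=L(-.088,.111);print("door dir",np.degrees(np.arctan2(-D[0][1],-D[0][0])),D, "shut dir",np.degrees(np.arctan2(*(-ey)[::-1])))
k=np.zeros_like(m);k[188:202,240:270]=1;q=W[k&(W[...,2]>.1)];print("pin pts",q[q[:,2]>.12].round(3)[:6],q.mean(0))
E
```

```text
14.4 (array([0.9683934 , 0.24942793], dtype=float32), array([0.5391126 , 0.25287816], dtype=float32), 275)
-76.8 (array([ 0.22860064, -0.9735203 ], dtype=float32), array([0.46239963, 0.16210593], dtype=float32), 137)
-74.7 (array([ 0.26315427, -0.96475375], dtype=float32), array([0.6801027 , 0.20592572], dtype=float32), 163)
[103.21469 105.2573 ] 104.44366
width 0.22178012
yaw 104.305214 O [0.57158035 0.18272531] wide [0.5261 0.167 ] narrow [0.6326 0.1942] pin [0.691  0.1069] hinge [0.4858 0.07  ]
carton,spray in L [-0.165 -0.049] [0.179 0.014]
door dir 139.82492 (array([ 0.76407677, -0.64512527], dtype=float32), array([0.5428046, 0.0220748], dtype=float32), 256) shut dir 14.305219
pin pts [[0.692 0.11  0.133]
 [0.694 0.109 0.128]
 [0.694 0.106 0.131]
 [0.69  0.11  0.132]
 [0.689 0.107 0.136]
 [0.692 0.106 0.128]] [0.69321423 0.10467183 0.11199261]
```

```bash
cat >> h.py <<'E'
from scipy.spatial.transform import Rotation as R
def go(x,y,z,yaw=None):
    s=get_state();q=s["ee_rot"];r=R.from_quat([*q[1:],q[0]]);d=r.inv().apply(np.array([x,y,z])-s["ee_pos"])
    c=np.degrees(np.arctan2(*r.as_matrix()[:2,1][::-1]));out=[*d.round(4)]
    if yaw is not None:
        a=np.radians(yaw);Y=np.array([np.cos(a),np.sin(a),0]);Z=np.array([0,0,-1.]);T=R.from_matrix(np.c_[np.cross(Y,Z),Y,Z])
        out+=[*(r.inv()*T).as_rotvec().round(3)]
    print("t",s["clock"],"pos",s["ee_pos"].round(4),"jawyaw",c.round(1),"F",s["contact_force"].round(1),"w",round(s["gripper_width"],3),"-> row",[float(v) for v in out])
E
python3 -c "
from h import *
go(.660,.035,.25,119.6)"
```

```text
t 0.1 pos [0.1469 0.5038 0.2572] jawyaw 73.7 F [-0.   0.2 -0.5] w 0.998 -> row [-0.6238, -0.3064, 0.0074, -0.001, -0.001, -0.8]
```

```bash
python3 -m crank '[[-0.624,-0.306,0.007,0,0,-0.8,-1],[-0.624,-0.306,0.007,0,0,-0.8,-1],[-0.624,-0.306,0.007,0,0,-0.8,-1],[-0.624,-0.306,0.007,0,0,-0.8,-1],[-0.624,-0.306,0.007,0,0,-0.8,-1],[-0.624,-0.306,0.007,0,0,-0.8,-1],[-0.624,-0.306,0.007,0,0,-0.8,-1],[-0.624,-0.306,0.007,0,0,-0.8,-1],[-0.624,-0.306,0.007,0,0,-0.8,-1],[-0.624,-0.306,0.007,0,0,-0.8,-1],[-0.624,-0.306,0.007,0,0,-0.8,-1],[-0.624,-0.306,0.007,0,0,-0.8,-1]]' 20; python3 -c "
from h import *
go(.660,.035,.25,119.6);go(.660,.035,.108,119.6)"
```

```text
clock: 1.3
ee_pos: [0.562, 0.1252, 0.2518]
ee_rot: [-0.0, -0.255, 0.967, 0.0]
contact_force: [0.5, 0.5, 1.5]
gripper_width: 0.996
t 1.3 pos [0.562  0.1252 0.2518] jawyaw 119.6 F [0.5 0.5 1.5] w 0.996 -> row [-0.0407, -0.1268, 0.0018, 0.0, -0.0, -0.001]
t 1.3 pos [0.562  0.1252 0.2518] jawyaw 119.6 F [0.5 0.5 1.5] w 0.996 -> row [-0.0408, -0.1269, 0.1438, 0.0, -0.0, -0.001]
```

```bash
python3 -m crank '[[-0.041,-0.127,0,0,0,0,-1],[-0.041,-0.127,0,0,0,0,-1],[-0.041,-0.127,0,0,0,0,-1],[-0.041,-0.127,0,0,0,0,-1],[-0.041,-0.127,0,0,0,0,-1],[-0.041,-0.127,0,0,0,0,-1]]'; python3 -c "
from h import *
go(.660,.035,.108,119.6)"
```

```text
clock: 1.9
ee_pos: [0.6586, 0.0378, 0.2522]
ee_rot: [-0.0, -0.256, 0.967, 0.0]
contact_force: [-0.2, -0.8, 0.2]
gripper_width: 1.002
t 1.9 pos [0.6586 0.0378 0.2522] jawyaw 119.6 F [-0.2 -0.8  0.2] w 1.002 -> row [0.0001, -0.0032, 0.1442, 0.0, -0.0, 0.001]
```

```bash
python3 -m crank '[[0,-0.003,0.05,0,0,0,-1],[0,-0.003,0.09,0,0,0,-1],[0,-0.003,0.12,0,0,0,-1],[0,-0.003,0.144,0,0,0,-1],[0,-0.003,0.144,0,0,0,-1],[0,-0.003,0.144,0,0,0,0.2],[0,-0.003,0.144,0,0,0,1],[0,-0.003,0.144,0,0,0,1],[0,-0.003,0.144,0,0,0,1],[0,-0.003,0.144,0,0,0,1],[0,-0.003,0.144,0,0,0,1],[0,-0.003,0.144,0,0,0,1]]' 20;  python3 -m crank '[[0,0,-0.03,0,0,0,1],[0,0,-0.07,0,0,0,1],[0,0,-0.12,0,0,0,1],[0,0,-0.165,0,0,0,1],[0,0,-0.165,0,0,0,1]]'; python3 -c "
from h import *
s=snapshot('side');save(s,'side1')
go(.5261,.167,.27,14.3);go(.5261,.167,.27,104.3)"
```

```text
clock: 3.1
ee_pos: [0.6611, 0.0344, 0.1095]
ee_rot: [0.001, -0.255, 0.967, -0.0]
contact_force: [-1.7, 1.2, 6.5]
gripper_width: 0.697
clock: 3.6
ee_pos: [0.662, 0.034, 0.2803]
ee_rot: [0.005, -0.255, 0.967, -0.002]
contact_force: [0.6, -0.8, -1.4]
gripper_width: 0.7
t 3.65 pos [0.6612 0.0341 0.276 ] jawyaw 119.6 F [-0.1  1.2 -2.6] w 0.7 -> row [0.052, 0.1823, 0.0051, 0.002, 0.006, 1.837]
t 3.65 pos [0.6612 0.0341 0.276 ] jawyaw 119.6 F [-0.1  1.2 -2.6] w 0.7 -> row [0.052, 0.1823, 0.0051, -0.003, 0.005, 0.267]
```

View pics/side1.png

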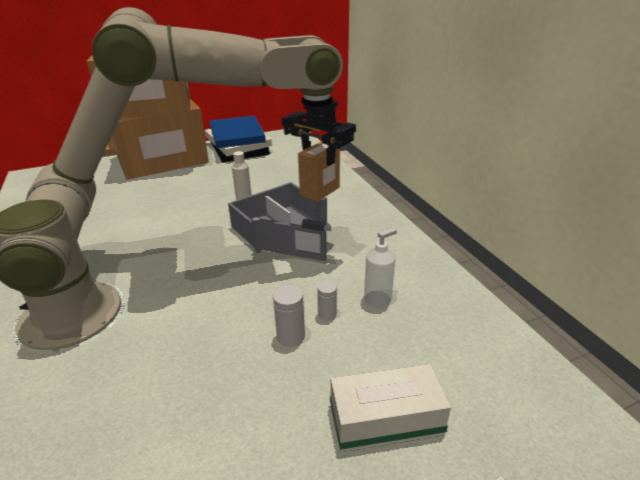

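The carton hangs upright in the jaws at about (320,170). The opening is 61.6 mm and the load 2.6 N, both as expected. I now take it over the wide bay with a turn of 1.84 rad.

```bash
python3 -m crank '[[0.052,0.182,0.005,0,0,1.84,1],[0.052,0.182,0.005,0,0,1.84,1],[0.052,0.182,0.005,0,0,1.84,1],[0.052,0.182,0.005,0,0,1.84,1],[0.052,0.182,0.005,0,0,1.84,1],[0.052,0.182,0.005,0,0,1.84,1],[0.052,0.182,0.005,0,0,1.84,1],[0.052,0.182,0.005,0,0,1.84,1],[0.052,0.182,0.005,0,0,1.84,1],[0.052,0.182,0.005,0,0,1.84,1],[0.052,0.182,0.005,0,0,1.84,1],[0.052,0.182,0.005,0,0,1.84,1]]';python3 -m crank '[[0,0,0,0,0,0.07,1],[0,0,0,0,0,0.07,1],[0,0,0,0,0,0.07,1],[0,0,0,0,0,0.07,1]]'; python3 -c "
from h import *
go(.5261,.167,.116,14.3)"
```

```text
clock: 4.85
ee_pos: [0.5249, 0.1667, 0.266]
ee_rot: [-0.001, 0.601, 0.799, -0.001]
contact_force: [0.2, -0.8, -1.4]
gripper_width: 0.699
clock: 5.25
ee_pos: [0.5254, 0.1667, 0.2675]
ee_rot: [-0.0, 0.626, 0.78, -0.0]
contact_force: [1.2, 0.2, -1.8]
gripper_width: 0.702
t 5.25 pos [0.5254 0.1667 0.2675] jawyaw 12.5 F [ 1.2  0.2 -1.8] w 0.702 -> row [0.0001, 0.0009, 0.1515, -0.001, -0.0, -0.031]
```

```bash
python3 -m crank '[[0,0.001,0.05,0,0,-0.03,1],[0,0.001,0.09,0,0,-0.03,1],[0,0.001,0.12,0,0,-0.03,1],[0,0.001,0.14,0,0,-0.03,1],[0,0.001,0.147,0,0,-0.03,1],[0,0.001,0.151,0,0,-0.03,1],[0,0.001,0.151,0,0,-0.03,1]]'; python3 -m crank '[[0,0,0,0,0,0,0.1],[0,0,0,0,0,0,-0.5],[0,0,0,0,0,0,-1],[0,0,0,0,0,0,-1],[0,0,-0.03,0,0,0,-1],[0,0,-0.07,0,0,0,-1],[0,0,-0.12,0,0,0,-1],[0,0,-0.15,0,0,0,-1],[0,0,-0.15,0,0,0,-1]]'
python3 -c "
from h import *
go(.460,-.277,.26,14.3);go(.460,-.277,.26)"
```

```text
clock: 5.95
ee_pos: [0.5269, 0.167, 0.1176]
ee_rot: [0.0, 0.614, 0.789, 0.0]
contact_force: [-0.2, -0.3, -2.1]
gripper_width: 0.705
clock: 6.85
ee_pos: [0.5278, 0.1672, 0.2718]
ee_rot: [0.003, 0.615, 0.789, 0.003]
contact_force: [0.1, -0.3, -0.6]
gripper_width: 1.001
t 6.85 pos [0.5278 0.1672 0.2718] jawyaw 14.2 F [ 0.1 -0.3 -0.6] w 1.001 -> row [-0.4141, -0.1745, 0.0108, 0.008, 0.001, -0.002]
t 6.85 pos [0.5278 0.1672 0.2718] jawyaw 14.2 F [ 0.1 -0.3 -0.6] w 1.001 -> row [-0.4141, -0.1745, 0.0108]
```

```bash
python3 -m crank '[[-0.414,-0.175,0.01,0.008,0,0,-1],[-0.414,-0.175,0.01,0.008,0,0,-1],[-0.414,-0.175,0.01,0.008,0,0,-1],[-0.414,-0.175,0.01,0.008,0,0,-1],[-0.414,-0.175,0.01,0.008,0,0,-1],[-0.414,-0.175,0.01,0.008,0,0,-1],[-0.414,-0.175,0.01,0.008,0,0,-1],[-0.414,-0.175,0.01,0.008,0,0,-1],[-0.414,-0.175,0.01,0.008,0,0,-1],[-0.414,-0.175,0.01,0.008,0,0,-1],[-0.414,-0.175,0.01,0.008,0,0,-1],[-0.414,-0.175,0.01,0.008,0,0,-1]]'
python3 -c "
from meas import *
s=snapshot('top');save(s,'top1');W=pts(s)
for n,a in (('carton',(.45,.60,.08,.25,.115,.14)),('can',(.40,.52,-.34,-.22,.115,.13))):
    m=(W[...,0]>a[0])&(W[...,0]<a[1])&(W[...,1]>a[2])&(W[...,1]<a[3])&(W[...,2]>a[4])&(W[...,2]<a[5]);print(n,rect(W,m))
L=np.load('loc.npz');m=(W[...,0]>.45)&(W[...,0]<.6)&(W[...,1]>.08)&(W[...,1]<.25)&(W[...,2]>.115)
th=float(L['th']);c=(np.array(rect(W,m)[0])/1000-L['O']);print('in L',c@[np.cos(th),np.sin(th)],c@[-np.sin(th),np.cos(th)],'want -.004 .048')
go(.460,-.277,.108,14.3)"
```

```text
clock: 8.05
ee_pos: [0.4583, -0.2762, 0.2567]
ee_rot: [-0.003, 0.614, 0.789, -0.003]
contact_force: [0.2, 0.4, -0.3]
gripper_width: 1.0
carton (array([526.3, 165.3]), array([ 63.5, 100.6]), 14.7, np.float64(0.1275), 1106)
can (array([ 465.2, -278.1]), array([55.5, 29.7]), 46.5, np.float64(0.123), 189)
in L -0.005696809175544116 0.04818192542250128 want -.004 .048
t 8.1 pos [ 0.4584 -0.276   0.257 ] jawyaw 14.2 F [1.1 0.4 0.5] w 0.998 -> row [-0.0014, 0.0025, 0.149, -0.008, -0.0, -0.001]
```

View pics/top1.png

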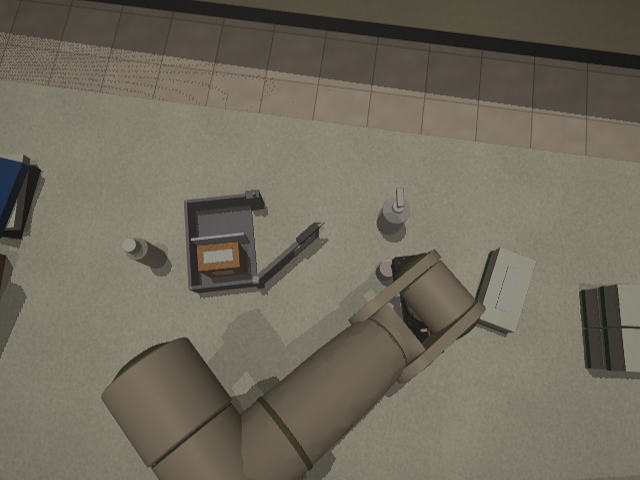

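The carton stands centred in the wide bay at (218,256), with its top at 127.5 mm and within 2 mm of the target. The door hasn't moved. I now go down on the canister.

```bash
python3 -m crank '[[-0.001,0.002,0.05,-0.008,0,0,-1],[-0.001,0.002,0.09,-0.008,0,0,-1],[-0.001,0.002,0.12,-0.008,0,0,-1],[-0.001,0.002,0.149,-0.008,0,0,-1],[-0.001,0.002,0.149,-0.008,0,0,-1],[-0.001,0.002,0.149,-0.008,0,0,0.2],[-0.001,0.002,0.149,-0.008,0,0,1],[-0.001,0.002,0.149,-0.008,0,0,1],[-0.001,0.002,0.149,-0.008,0,0,1],[-0.001,0.002,0.149,-0.008,0,0,1],[-0.001,0.002,0.149,-0.008,0,0,1]]' 20;  python3 -m crank '[[0,0,-0.03,0,0,0,1],[0,0,-0.07,0,0,0,1],[0,0,-0.12,0,0,0,1],[0,0,-0.17,0,0,0,1],[0,0,-0.175,0,0,0,1],[0,0,-0.175,0,0,0,1]]'; python3 -c "
from h import *
s=snapshot('side');save(s,'side2')
go(.6326,.1942,.285,14.3)"
```

```text
clock: 9.2
ee_pos: [0.4599, -0.2784, 0.1095]
ee_rot: [0.002, 0.615, 0.789, 0.0]
contact_force: [2.6, 1.2, 6.6]
gripper_width: 0.718
clock: 9.8
ee_pos: [0.4591, -0.278, 0.2837]
ee_rot: [0.001, 0.615, 0.789, -0.0]
contact_force: [-0.2, 0.0, -2.7]
gripper_width: 0.714
t 9.85 pos [ 0.4588 -0.2777  0.282 ] jawyaw 14.1 F [ 1.2  1.5 -2.6] w 0.714 -> row [0.4151, 0.2839, -0.0027, -0.001, -0.001, -0.003]
```

View pics/side2.png

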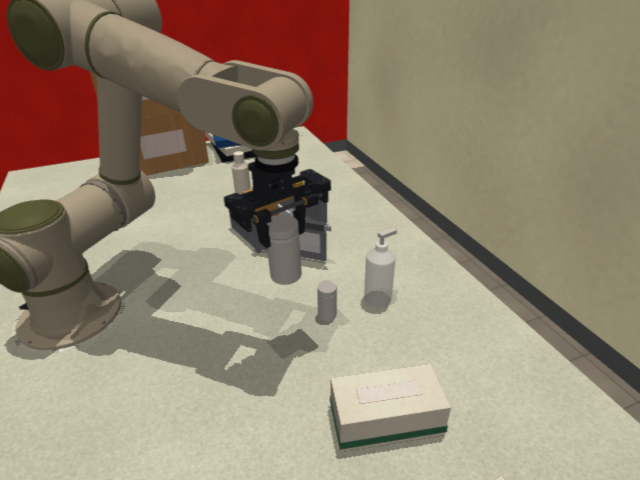

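The canister hangs upright at (285,245) with a 62.8 mm opening and 2.6 N load. I take it over to the narrow bay.

```bash
python3 -m crank '[[0.415,0.284,-0.003,0,0,0,1],[0.415,0.284,-0.003,0,0,0,1],[0.415,0.284,-0.003,0,0,0,1],[0.415,0.284,-0.003,0,0,0,1],[0.415,0.284,-0.003,0,0,0,1],[0.415,0.284,-0.003,0,0,0,1],[0.415,0.284,-0.003,0,0,0,1],[0.415,0.284,-0.003,0,0,0,1],[0.415,0.284,-0.003,0,0,0,1],[0.415,0.284,-0.003,0,0,0,1],[0.415,0.284,-0.003,0,0,0,1],[0.415,0.284,-0.003,0,0,0,1]]';python3 -m crank '[[0,0,0,0,0,0,1],[0,0,0,0,0,0,1]]'; python3 -c "
from h import *
go(.6326,.1942,.1165,14.3)"
```

```text
clock: 11.05
ee_pos: [0.6327, 0.1946, 0.283]
ee_rot: [-0.002, 0.614, 0.789, -0.002]
contact_force: [0.2, -0.9, -1.4]
gripper_width: 0.719
clock: 11.25
ee_pos: [0.6329, 0.1924, 0.2858]
ee_rot: [-0.0, 0.615, 0.788, -0.0]
contact_force: [0.5, -0.1, -2.8]
gripper_width: 0.715
t 11.25 pos [0.6329 0.1924 0.2858] jawyaw 14.0 F [ 0.5 -0.1 -2.8] w 0.715 -> row [0.0019, 0.0003, 0.1693, -0.001, 0.0, -0.004]
```

```bash
python3 -m crank '[[0.001,0,0.05,0,0,0,1],[0.001,0,0.1,0,0,0,1],[0.001,0,0.13,0,0,0,1],[0.001,0,0.155,0,0,0,1],[0.001,0,0.164,0,0,0,1],[0.001,0,0.169,0,0,0,1],[0.001,0,0.169,0,0,0,1]]'; python3 -m crank '[[0,0,0,0,0,0,0.1],[0,0,0,0,0,0,-0.5],[0,0,0,0,0,0,-1],[0,0,0,0,0,0,-1],[0,0,-0.03,0,0,0,-1],[0,0,-0.07,0,0,0,-1],[0,0,-0.12,0,0,0,-1],[0,0,-0.17,0,0,0,-1],[0,0,-0.17,0,0,0,-1]]'
python3 - <<'E'
from h import *
L=np.load('loc.npz');th=float(L['th']);O=L['O'];ex=np.array([np.cos(th),np.sin(th)]);ey=np.array([-ex[1],ex[0]])
H=O-.088*ex+.111*ey
a=.95
for a in (.95,.6,.3,0,-.05):
    dn=np.radians(14.3)-a; d=np.array([np.cos(dn),np.sin(dn)]); n=np.array([d[1],-d[0]]) # outward
    P=H+.15*d; print(a,"plate",(P+.008*n).round(4),"TCP for 45mm out",(P+.045*n).round(4),"dir deg",np.degrees(dn).round(1))
go(.5,-.1,.28,-40)
E
```

```text
clock: 11.95
ee_pos: [0.6332, 0.1944, 0.1179]
ee_rot: [0.0, 0.615, 0.789, 0.0]
contact_force: [1.1, 0.1, -2.5]
gripper_width: 0.713
clock: 12.85
ee_pos: [0.6342, 0.1952, 0.2954]
ee_rot: [0.005, 0.614, 0.789, 0.005]
contact_force: [0.0, 0.0, -0.2]
gripper_width: 0.996
0.95 plate [ 0.5953 -0.0328] TCP for 45mm out [ 0.5714 -0.0611] dir deg -40.1
0.6 plate [0.6239 0.011 ] TCP for 45mm out [ 0.6112 -0.0237] dir deg -20.1
0.3 plate [0.6352 0.0545] TCP for 45mm out [0.6333 0.0175] dir deg -2.9
0 plate [0.6331 0.0993] TCP for 45mm out [0.6422 0.0635] dir deg 14.3
-0.05 plate [0.6314 0.1067] TCP for 45mm out [0.6424 0.0713] dir deg 17.2
t 12.85 pos [0.6342 0.1952 0.2954] jawyaw 14.2 F [ 0.   0.  -0.2] w 0.996 -> row [-0.2533, -0.2025, 0.0131, 0.013, -0.005, 0.945]
```

```bash
python3 -m crank '[[-0.233,-0.124,0.01,0,0,0.945,1],[-0.233,-0.124,0.01,0,0,0.945,1],[-0.233,-0.124,0.01,0,0,0.945,1],[-0.233,-0.124,0.01,0,0,0.945,1],[-0.233,-0.124,0.01,0,0,0.945,1],[-0.233,-0.124,0.01,0,0,0.945,1],[-0.233,-0.124,0.01,0,0,0.945,1],[-0.233,-0.124,0.01,0,0,0.945,1],[-0.233,-0.124,0.01,0,0,0.945,1],[-0.233,-0.124,0.01,0,0,0.945,1]]' 20
python3 - <<'E'
from meas import *
s=snapshot('top');save(s,'top2');W=pts(s)
L=np.load('loc.npz');th=float(L['th']);O=L['O'];ex=np.array([np.cos(th),np.sin(th)]);ey=np.array([-ex[1],ex[0]])
X=(W[...,:2]-O)@ex;Y=(W[...,:2]-O)@ey;Z=W[...,2]
for n,y0,y1 in(("carton",-.01,.1),("can",-.1,-.02)):
    m=(X>-.07)&(X<.07)&(Y>y0)&(Y<y1)&(Z>.11)&(Z<.2);r=rect(W,m);c=r[0]/1000-O;print(n,r,"in L",(c@ex).round(4),(c@ey).round(4),"z std",Z[m].std())
go(.5714,-.0611,.098,-40.1)
E
```

```text
clock: 13.85
ee_pos: [0.5696, -0.0609, 0.2771]
ee_rot: [0.0, 0.906, 0.424, 0.0]
contact_force: [0.1, -1.0, 0.4]
gripper_width: 0.116
carton (array([526.3, 165.2]), array([ 63.2, 101. ]), 14.6, np.float64(0.1275), 1081) in L -0.0058 0.0482 z std 0.003112413690243233
can (array([632.4, 194.4]), array([62.1, 62.2]), 63.5, np.float64(0.129), 555) in L -0.0037 -0.0618 z std 0.00364741771920603
t 13.9 pos [ 0.5696 -0.0609  0.277 ] jawyaw -39.9 F [ 0.5 -0.4 -0.7] w 0.07 -> row [0.001, 0.0015, 0.179, -0.0, 0.0, 0.004]
```

View pics/top2.png

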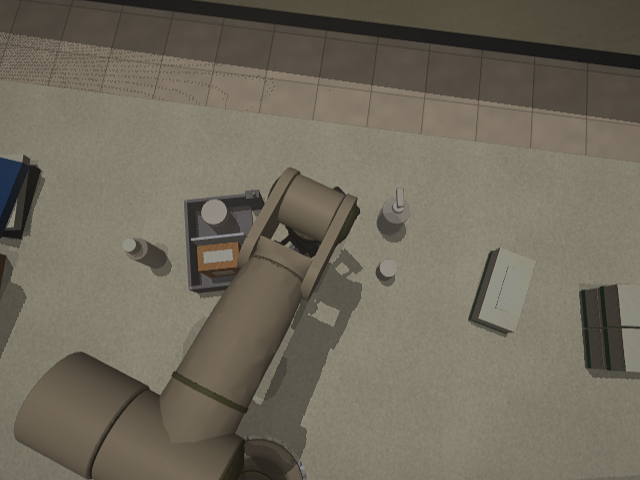

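Both are placed: the canister at (215,212) and the carton at (218,256), within 2 mm of the bay centres with their tops at 128 and 129 mm. Next I lower beside the push plate and work out the arc.

```bash
python3 -m crank '[[0.001,0.001,0.05,0,0,0,1],[0.001,0.001,0.1,0,0,0,1],[0.001,0.001,0.14,0,0,0,1],[0.001,0.001,0.179,0,0,0,1],[0.001,0.001,0.179,0,0,0,1],[0.001,0.001,0.179,0,0,0,1]]'
cat > door.py <<'E'
from h import *
import sys
def arc(angs,off=.019):
    L=np.load('loc.npz');th=float(L['th']);O=L['O'];ex=np.array([np.cos(th),np.sin(th)]);ey=np.array([-ex[1],ex[0]]);H=O-.088*ex+.111*ey
    for a in angs:
        dn=th-np.pi/2-a;d=np.array([np.cos(dn),np.sin(dn)]);n=np.array([d[1],-d[0]]);p=H+.15*d+off*n
        print("door",round(a,2),end=" ");go(*p,.098,np.degrees(dn))
E
python3 -c "
from door import *
arc([.95,.8,.68,.56,.44,.32,.24,.18])"
```

```text
clock: 14.5
ee_pos: [0.5715, -0.0612, 0.0991]
ee_rot: [0.0, 0.906, 0.423, 0.0]
contact_force: [-0.4, 0.1, 0.5]
gripper_width: 0.007
door 0.95 t 14.5 pos [ 0.5715 -0.0612  0.0991] jawyaw -39.9 F [-0.4  0.1  0.5] w 0.007 -> row [0.0261, -0.0, 0.0011, 0.001, -0.0, 0.003]
door 0.8 t 14.5 pos [ 0.5715 -0.0612  0.0991] jawyaw -39.9 F [-0.4  0.1  0.5] w 0.007 -> row [0.0487, 0.0012, 0.0011, 0.001, -0.0, -0.147]
door 0.68 t 14.5 pos [ 0.5715 -0.0612  0.0991] jawyaw -39.9 F [-0.4  0.1  0.5] w 0.007 -> row [0.0668, -0.0002, 0.0011, 0.001, -0.0, -0.267]
door 0.56 t 14.5 pos [ 0.5715 -0.0612  0.0991] jawyaw -39.9 F [-0.4  0.1  0.5] w 0.007 -> row [0.0846, -0.0039, 0.0011, 0.001, -0.0, -0.387]
door 0.44 t 14.5 pos [ 0.5715 -0.0612  0.0991] jawyaw -39.9 F [-0.4  0.1  0.5] w 0.007 -> row [0.1018, -0.0096, 0.0011, 0.001, -0.0, -0.507]
door 0.32 t 14.5 pos [ 0.5715 -0.0612  0.0991] jawyaw -39.9 F [-0.4  0.1  0.5] w 0.007 -> row [0.1182, -0.0173, 0.0011, 0.001, -0.0, -0.627]
door 0.24 t 14.5 pos [ 0.5715 -0.0612  0.0991] jawyaw -39.9 F [-0.4  0.1  0.5] w 0.007 -> row [0.1285, -0.0235, 0.0011, 0.001, 0.0, -0.707]
door 0.18 t 14.5 pos [ 0.5715 -0.0612  0.0991] jawyaw -39.9 F [-0.4  0.1  0.5] w 0.007 -> row [0.136, -0.0287, 0.0011, 0.001, 0.0, -0.767]
```

```bash
python3 -m crank '[[0.013,0,0.001,0,0,0,1],[0.026,0,0.001,0,0,0,1],[0.037,0.001,0.001,0,0,-0.075,1],[0.049,0.001,0.001,0,0,-0.147,1],[0.058,0,0.001,0,0,-0.207,1],[0.067,0,0.001,0,0,-0.267,1],[0.076,-0.002,0.001,0,0,-0.327,1],[0.085,-0.004,0.001,0,0,-0.387,1],[0.093,-0.007,0.001,0,0,-0.447,1],[0.102,-0.01,0.001,0,0,-0.507,1],[0.11,-0.013,0.001,0,0,-0.567,1],[0.118,-0.017,0.001,0,0,-0.627,1]]'
python3 -c "
from door import *
arc([.32,.24,.18,.12,.06,0,-.03,-.05])"
```

```text
clock: 15.7
ee_pos: [0.6348, 0.0414, 0.0985]
ee_rot: [0.001, 0.731, 0.683, 0.001]
contact_force: [-0.9, -0.2, -0.1]
gripper_width: 0.009
door 0.32 t 15.7 pos [0.6348 0.0414 0.0985] jawyaw -3.9 F [-0.9 -0.2 -0.1] w 0.009 -> row [-0.0009, -0.0007, 0.0005, 0.002, 0.0, 0.003]
door 0.24 t 15.7 pos [0.6348 0.0414 0.0985] jawyaw -3.9 F [-0.9 -0.2 -0.1] w 0.009 -> row [0.0112, 0.0004, 0.0005, 0.002, 0.0, -0.077]
door 0.18 t 15.7 pos [0.6348 0.0414 0.0985] jawyaw -3.9 F [-0.9 -0.2 -0.1] w 0.009 -> row [0.0202, 0.0005, 0.0005, 0.002, 0.0, -0.137]
door 0.12 t 15.7 pos [0.6348 0.0414 0.0985] jawyaw -3.9 F [-0.9 -0.2 -0.1] w 0.009 -> row [0.0293, 0.0002, 0.0005, 0.002, 0.0, -0.197]
door 0.06 t 15.7 pos [0.6348 0.0414 0.0985] jawyaw -3.9 F [-0.9 -0.2 -0.1] w 0.009 -> row [0.0383, -0.0007, 0.0005, 0.002, 0.0, -0.257]
door 0 t 15.7 pos [0.6348 0.0414 0.0985] jawyaw -3.9 F [-0.9 -0.2 -0.1] w 0.009 -> row [0.0473, -0.0022, 0.0005, 0.002, 0.001, -0.317]
door -0.03 t 15.7 pos [0.6348 0.0414 0.0985] jawyaw -3.9 F [-0.9 -0.2 -0.1] w 0.009 -> row [0.0517, -0.0031, 0.0005, 0.002, 0.001, -0.347]
door -0.05 t 15.7 pos [0.6348 0.0414 0.0985] jawyaw -3.9 F [-0.9 -0.2 -0.1] w 0.009 -> row [0.0546, -0.0038, 0.0005, 0.002, 0.001, -0.367]
```

Slow push, down to the nominal 0.06 rad first.

```bash
python3 -m crank '[[0.005,0,0,0,0,-0.03,1],[0.011,0,0,0,0,-0.077,1],[0.016,0,0,0,0,-0.107,1],[0.02,0,0,0,0,-0.137,1],[0.025,0,0,0,0,-0.167,1],[0.029,0,0,0,0,-0.197,1],[0.034,0,0,0,0,-0.227,1],[0.038,-0.001,0,0,0,-0.257,1],[0.038,-0.001,0,0,0,-0.257,1]]'
python3 -m crank '[[0.003,0,0,0,0,-0.02,1],[0.006,0,0,0,0,-0.04,1],[0.009,0,0,0,0,-0.06,1],[0.009,0,0,0,0,-0.06,1]]'
python3 -c "
from door import *
arc([.06,0,-.03])"
```

```text
clock: 16.6
ee_pos: [0.6362, 0.0743, 0.0973]
ee_rot: [0.002, 0.638, 0.77, -0.002]
contact_force: [1.8, -19.6, -0.2]
gripper_width: 0.003
clock: 17.0
ee_pos: [0.6341, 0.0861, 0.0971]
ee_rot: [0.0, 0.615, 0.788, 0.0]
contact_force: [0.0, -0.2, 0.4]
gripper_width: 0.004
door 0.06 t 17.0 pos [0.6341 0.0861 0.0971] jawyaw 14.1 F [ 0.  -0.2  0.4] w 0.004 -> row [-0.0069, 0.001, -0.0009, 0.0, 0.0, 0.056]
door 0 t 17.0 pos [0.6341 0.0861 0.0971] jawyaw 14.1 F [ 0.  -0.2  0.4] w 0.004 -> row [0.0021, 0.0023, -0.0009, 0.0, 0.0, -0.004]
door -0.03 t 17.0 pos [0.6341 0.0861 0.0971] jawyaw 14.1 F [ 0.  -0.2  0.4] w 0.004 -> row [0.0066, 0.0028, -0.0009, 0.0, 0.0, -0.034]
```

```bash
for i in 1 2; do python3 -m crank '[[0.0015,0,0,0,0,0,1],[0.0015,0,0,0,0,0,1]]'; done
```

```text
clock: 17.2
ee_pos: [0.6336, 0.0875, 0.097]
ee_rot: [0.001, 0.615, 0.789, -0.001]
contact_force: [1.6, -8.0, -1.4]
gripper_width: 0.009
clock: 17.4
ee_pos: [0.6336, 0.0876, 0.0971]
ee_rot: [0.002, 0.615, 0.788, -0.001]
contact_force: [3.7, -14.3, -1.8]
gripper_width: 0.003
```

```bash
python3 -m crank '[[0.0015,0,0,0,0,0,1],[0.0015,0,0,0,0,0,1],[0.0015,0,0,0,0,0,1]]'; python3 -m crank '[[-0.01,0,0,0,0,0,1],[-0.05,0,0,0,0,0,1],[-0.07,0,0,0,0,0,1],[-0.07,0,-0.05,0,0,0,1],[-0.07,0,-0.1,0,0,0,1],[-0.1,0,-0.15,0,0,0,1],[-0.15,-0.05,-0.18,0,0,0,1],[-0.2,-0.1,-0.18,0,0,0,1],[-0.25,-0.15,-0.18,0,0,0,1],[-0.25,-0.2,-0.18,0,0,0,1],[-0.25,-0.2,-0.18,0,0,0,1]]'
python3 - <<'E'
from meas import *
s=snapshot('top');save(s,'top3');W=pts(s)
L=np.load('loc.npz');th=float(L['th']);O=L['O'];ex=np.array([np.cos(th),np.sin(th)]);ey=np.array([-ex[1],ex[0]])
X=(W[...,:2]-O)@ex;Y=(W[...,:2]-O)@ey;Z=W[...,2]
for n,y0,y1 in(("carton",-.01,.1),("can",-.1,-.02)):
    m=(X>-.07)&(X<.07)&(Y>y0)&(Y<y1)&(Z>.11)&(Z<.2);r=rect(W,m);c=r[0]/1000-O;print(n,r,"in L",(c@ex).round(4),(c@ey).round(4))
m=(X<-.075)&(X>-.14)&(Y>-.02)&(Y<.10)&(Z>.1)&(Z<.113)
p=np.polyfit(Y[m],X[m],1);print("door slope rad",p[0].round(4),"x at hinge",np.polyval(p,.111).round(4),m.sum())
m=(X<-.07)&(X>-.15)&(Y<-.03)&(Y>-.09)&(Z>.118)&(Z<.132);q=np.polyfit(Y[m],X[m],1);print("case slope",q.round(4),X[m].min(),X[m].max(),Y[m].min())
c=s["frame"][150:320,160:400];cv2.imwrite("pics/crop3.png",cv2.cvtColor(cv2.resize(c,None,fx=3,fy=3,interpolation=2),cv2.COLOR_RGB2BGR))
print(get_state()["ee_pos"])
E
```

```text
clock: 17.7
ee_pos: [0.6336, 0.0877, 0.0971]
ee_rot: [0.002, 0.616, 0.788, -0.002]
contact_force: [4.7, -22.5, -2.6]
gripper_width: 0.004
clock: 18.8
ee_pos: [0.5074, -0.1928, 0.2766]
ee_rot: [-0.0, 0.615, 0.789, 0.0]
contact_force: [0.5, -1.1, 0.1]
gripper_width: 0.007
carton (array([526.6, 165.3]), array([ 63.5, 101. ]), 14.8, np.float64(0.1272), 1133) in L -0.0058 0.0479
can (array([633. , 194.1]), array([62.5, 61.7]), 53.5, np.float64(0.1289), 549) in L -0.0042 -0.0623
door slope rad -0.0057 x at hinge -0.0882 244
case slope [ 0.0031 -0.0884] -0.09739419925965398 -0.07889101177755477 -0.0896177957535381
[ 0.50354141 -0.19667222  0.27708194]
```

View pics/crop3.png

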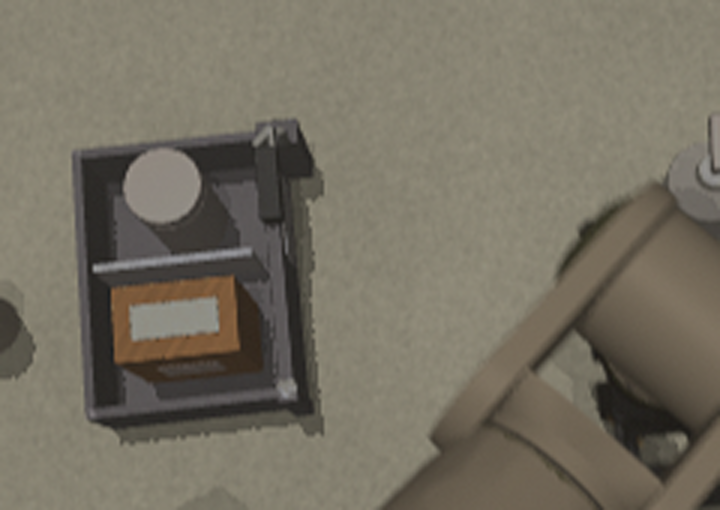

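```bash
python3 - <<'E'
from meas import *
s=snapshot('top');W=pts(s)
L=np.load('loc.npz');th=float(L['th']);O=L['O'];ex=np.array([np.cos(th),np.sin(th)]);ey=np.array([-ex[1],ex[0]])
X=(W[...,:2]-O)@ex;Y=(W[...,:2]-O)@ey;Z=W[...,2]
m=(Y<-.088)&(Y>-.125)&(X<-.07)&(X>-.125)&(Z>.111)
for r in sorted(zip(Y[m].round(3),X[m].round(3),Z[m].round(3)))[::-1]:print(*r,end=" | ")
cv2.imwrite("pics/crop4.png",cv2.cvtColor(cv2.resize(s["frame"][180:225,225:285],None,fx=10,fy=10,interpolation=0),cv2.COLOR_RGB2BGR))
for n,a in (('spray',(.514,.352)),('pump',(.697,-.244)),('mask',(.5526,-.5433))):
    k=(np.hypot(W[...,0]-a[0],W[...,1]-a[1])<(.12 if n=='mask' else .05))&(Z>.07)&(Z<.25);print(n,rect(W,k))
E
```

```text
-0.088 -0.081 0.125 | -0.088 -0.088 0.122 | -0.089 -0.083 0.123 | -0.089 -0.094 0.127 | -0.09 -0.079 0.127 | -0.091 -0.081 0.124 | -0.091 -0.084 0.125 | -0.091 -0.095 0.12 | -0.092 -0.077 0.115 | -0.092 -0.086 0.121 | -0.093 -0.086 0.126 | -0.093 -0.093 0.123 | -0.093 -0.096 0.12 | -0.094 -0.079 0.123 | -0.094 -0.081 0.123 | -0.094 -0.084 0.123 | -0.094 -0.087 0.114 | -0.094 -0.088 0.122 | -0.094 -0.101 0.124 | -0.094 -0.102 0.133 | -0.094 -0.105 0.132 | -0.095 -0.087 0.126 | -0.095 -0.089 0.126 | -0.095 -0.094 0.125 | -0.095 -0.096 0.123 | -0.095 -0.099 0.13 | -0.095 -0.102 0.112 | -0.095 -0.103 0.122 | -0.096 -0.084 0.124 | -0.096 -0.099 0.112 | -0.096 -0.1 0.134 | -0.096 -0.105 0.116 | -0.097 -0.081 0.122 | -0.097 -0.09 0.112 | -0.097 -0.091 0.119 | -0.097 -0.092 0.126 | -0.097 -0.094 0.125 | -0.097 -0.102 0.131 | -0.097 -0.105 0.13 | -0.097 -0.106 0.121 | -0.098 -0.105 0.133 | -0.099 -0.084 0.124 | -0.099 -0.086 0.123 | -0.099 -0.089 0.123 | -0.099 -0.092 0.127 | -0.099 -0.103 0.133 | -0.1 -0.09 0.127 | -0.1 -0.094 0.125 | -0.1 -0.095 0.115 | -0.1 -0.1 0.131 | -0.101 -0.087 0.124 | -0.102 -0.092 0.128 | -0.102 -0.095 0.127 | -0.103 -0.089 0.124 | -0.104 -0.095 0.127 | -0.104 -0.095 0.112 | -0.106 -0.092 0.124 | -0.108 -0.083 0.111 | spray (array([514.2, 352.9]), array([46.8, 53.4]), 67.5, np.float64(0.145), 686)
pump (array([ 698.1, -244.2]), array([67.8, 62.3]), 43.1, np.float64(0.1409), 694)
mask (array([ 552.2, -543.3]), array([ 97. , 190.6]), 76.7, np.float64(0.079), 3033)
```

View pics/crop4.png

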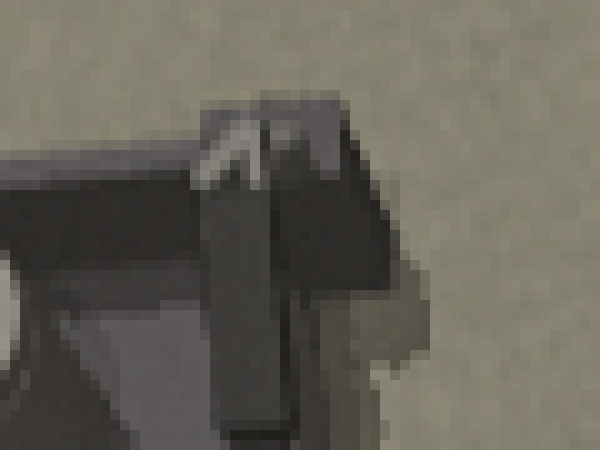

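The crop shows the tongue wedge (235,155) fully out, reaching y -0.104 to -0.106 on the locker-inner side of the strike pin (285,135). The door is latched and the bystanders haven't moved, so I hand in.

```bash
python3 -c "
from plant import *
print(close_job(),get_state()['clock'])"
```

```text
the job is handed in; nothing more can be done
the job is handed in; nothing more can be done
```

The carton is in the wide bay, the canister is in the narrow bay, and the door is shut and latched. I handed the job in at about 19 s of the 67 s allowed; the hand-in reports no verdict.

What the last checks showed:
- **Carton and canister:** both stand within about 2 mm of their bay centres. Their tops measure 127 and 129 mm, as expected for standing on the floor.
- **Door:** it took about 20 N at the strike pin. The force then dropped to zero, and a further push to about 23 N met a hard stop. The camera puts the angle at 0 to within about 0.006 rad.
- **Tongue:** the close crop and depth points show it fully out, behind the pin.
- **Bystanders:** the pump bottle, spray can and mask box each measured within about 1 mm of where they started.
- **Disagreements:** the door panel and its latch case gave slopes of opposite sign (-0.006 and +0.003 rad), which is within measuring noise. The tongue and door joints can't be read directly, so the latching is judged from images and force only.

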